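# Sort cup tongs by their hinges: free to stock, seized to repair

## Task

The three pairs of cup tongs on the bench are back from the wash, and some may have come back with the hinge seized; they look alike, so only working the handles will tell. Lay every pair whose hinge moves freely in the white stock tray, closed, and every pair whose hinge is seized in the red repair tray, each lying flat on the bottom or on the pair beside it. Leave everything else on the bench where it is.

Things in the scene. Friction and masses are not known exactly. Their poses are not given: they have to be found in the camera images.
- tongs_a: steel scissor tongs lying flat, 215 mm long, about 145 g. Origin: pivot, underside; z up. x (of the left arm): from handles to jaws when closed; at opening q the centre line is turned by +q/2 about z from it. Rings end 118 mm behind the pivot, bowed jaws 97 mm ahead. Blue sleeves (10 wide, 12 tall, 26 to 78 mm behind the pivot) on both shanks. Ring ends 61 mm wide overall closed, 86 to 102 as found
- tongs_a_left (a point): middle of the outer face of this pair's left blue sleeve, 52 mm behind the pivot, 6 mm above the underside
- tongs_a_right (a point): the same point on the right sleeve. Left to right the pair measures 28 mm here when closed, 1.04 mm more for each 0.02 rad of opening: 41 to 49 mm as found
- tongs_a_hinge (a joint): opening of this pair's hinge (rad): 0 closed, 0.25 to 0.40 as found, 0.5 wide open. It has no spring and stays where it is left. Squeezing the two sleeves together closes a free hinge with a few newtons; a seized one does not give at all, even at 120 N of grip
- tongs_b: steel scissor tongs lying flat, 215 mm long, about 145 g. Origin: pivot, underside; z up. x (of the left arm): from handles to jaws when closed; at opening q the centre line is turned by +q/2 about z from it. Rings end 118 mm behind the pivot, bowed jaws 97 mm ahead. Blue sleeves (10 wide, 12 tall, 26 to 78 mm behind the pivot) on both shanks. Ring ends 61 mm wide overall closed, 86 to 102 as found
- tongs_b_left (a point): middle of the outer face of this pair's left blue sleeve, 52 mm behind the pivot, 6 mm above the underside
- tongs_b_right (a point): the same point on the right sleeve. Left to right the pair measures 28 mm here when closed, 1.04 mm more for each 0.02 rad of opening: 41 to 49 mm as found
- tongs_b_hinge (a joint): opening of this pair's hinge (rad): 0 closed, 0.25 to 0.40 as found, 0.5 wide open. It has no spring and stays where it is left. Squeezing the two sleeves together closes a free hinge with a few newtons; a seized one does not give at all, even at 120 N of grip
- tongs_c: steel scissor tongs lying flat, 215 mm long, about 145 g. Origin: pivot, underside; z up. x (of the left arm): from handles to jaws when closed; at opening q the centre line is turned by +q/2 about z from it. Rings end 118 mm behind the pivot, bowed jaws 97 mm ahead. Blue sleeves (10 wide, 12 tall, 26 to 78 mm behind the pivot) on both shanks. Ring ends 61 mm wide overall closed, 86 to 102 as found
- tongs_c_left (a point): middle of the outer face of this pair's left blue sleeve, 52 mm behind the pivot, 6 mm above the underside
- tongs_c_right (a point): the same point on the right sleeve. Left to right the pair measures 28 mm here when closed, 1.04 mm more for each 0.02 rad of opening: 41 to 49 mm as found
- tongs_c_hinge (a joint): opening of this pair's hinge (rad): 0 closed, 0.25 to 0.40 as found, 0.5 wide open. It has no spring and stays where it is left. Squeezing the two sleeves together closes a free hinge with a few newtons; a seized one does not give at all, even at 120 N of grip
- stock_tray: white plastic tray for tongs fit for use, fixed, open above: 270 mm along its x, 190 along its y, 35 high, walls and floor 5 mm thick (lip sticks out 6 mm all round). Origin: centre of its underside; z up, x points away from the robot within about 10 degrees
- repair_tray: red plastic tray for tongs to be repaired, fixed, open above: 270 mm along its x, 190 along its y, 35 high, walls and floor 5 mm thick (lip sticks out 6 mm all round). Origin: centre of its underside; z up, x points away from the robot within about 10 degrees
- flash_cup: bystander: brass flash point cup, 68 mm wide, 54 mm high. Origin: centre of its underside
- beaker: bystander: glass beaker, 68 mm wide, 90 mm high. Origin: centre of its underside
- grease_jar: bystander: white jar with blue cap, 66 mm wide, 55 mm high. Origin: centre of its underside
- slide_box: bystander: green microscope slide box, 38 x 84 x 30 mm. Origin: centre of its underside
- screwdriver: bystander: yellow-handled screwdriver lying flat, 160 mm long. Origin: centre of its underside
- petri_dish: bystander: clear dish, 60 mm wide, 16 mm high. Origin: centre of its underside
Things that resemble listed ones, but are neither listed nor needed, are in the scene too. Leave any green or purple look-alike of the tongs_a alone.

How it is judged:
By the outcome, as a careful person would: the job done as asked, in the order asked, and still so for the second after the job is handed in, with the robot touching nothing.
It also fails if it takes over 72 s, if anything falls off the work surface, if the arm or the gripper's body presses on something with over 40 N, if the wrist force passes 120 N, or if a joint passes its speed limit or range.

## Robot

A 6-joint arm with a two-finger parallel gripper is mounted at the origin on the work surface. World frame = base frame: x ahead of the robot, y to its left, z up, the work surface at z = 0. Lengths are in mm, angles in rad, forces in N, time in s.
With the tool pointing down it reaches from about 325 to 750 mm from the base axis. Payload 7.6 kg.
Tool frame: the origin (TCP) lies midway between the tips of the shut fingers; the grasp point (between the pads) lies grasp_offset behind it (grasp_offset is the distance from the TCP to the grasp point, in mm); z points along the fingers, y is the line along which they close (so a half turn about z gives the same grasp; the last joint's range is limited). The gripper opens to 85 mm and grips with 20 to 120 N. Pads are 22 mm wide; open, the fingers measure 114 mm over their backs; the gripper's body (76 mm by 85 mm) begins 54 mm behind the grasp point. The pads swing forward as they close: fully open they stand 13 mm farther back than shut.
Start: joints at [-1.327, 0.052, 1.401, -0, 1.689, -0.07], TCP at [162.079, -499.376, 231.323] pointing down, gripper open.
Joint ranges: [-2.9, 2.9], [-0.91, 2.17], [0.12, 2.37], [-1.06, 4.2], [0.26, 2.73], [-2.93, 2.93]. Speed limits (rad/s): [2.57, 2.57, 3.01, 3.14, 3.14, 3.14].

## Interface

Orientations are given as a rotation vector (axis times angle).
In Python, from cell import get_obs, snapshot, hand_in, grasp_offset gives the robot as it stands.
- The arm moves only by the shell command python3 -m pendant 'ROWS'. ROWS is JSON, a list of rows, each a list of 3 entries, a list of its own where there are three numbers: the opening, from 0 (shut) to 1 (fully open), then the shift along the tool's x, y, z in mm, then the turn about the tool's z in rad. In form: [[claw, [dx, dy, dz], spin], ...]. A call has 1 to 20 rows; each row is the pose to reach, as a shift and turn from the pose commanded when the call began, along the tool's axes at that moment; what a row does not reach only later rows make up. A row lasts 1/12 s, in which the tool goes at most 41.7 mm and 7.16 degrees, less where a joint would pass 70% of its speed; a pose out of reach is approached as far as the arm can. A call with a gripper value outside its range is refused whole. The fingers move at their own pace and stop on an object; the grip force is fixed at half the most. Time passes only in rows, so rows that repeat a pose let the fingers close. It gives the time, the measured TCP pose, the force, the opening and the grip force at its end, in the units of the state.
- get_obs(): the state, without advancing time (a new reading comes with each control period).
- snapshot(name): name is "scene" or "side" or "wrist"; returns a dict with "color" (480x640x3 uint8, red, green, blue), "fx", "fy", "cx", "cy" (pixels), "R" (3x3) and "t" (3): a world point X has camera coordinates R X + t. Camera axes: x right, y down, z forward; pixel columns grow to the right and rows downward; lengths in mm; the calibration is good to about 2 mm. A picture is of the moment at which its call begins. There is no depth.
- hand_in(): hands the job in; it is judged then, once.
The state is a dict: "time_s": time; "joint_positions": joint angles; "joint_velocities": joint speeds; "tau": joint torques, N m; "ee_pos": TCP position; "tcp_rot": TCP orientation; "force": force on the tool from outside, world axes, zero at the start; "wrist_torque": the same for the moment, N m; "finger_gap": finger opening in mm; "gripper_force": force on a finger pad.
Only numpy, scipy, OpenCV 4.12 (cv2) and the standard library are available. Lean on these libraries where they do the work, as an engineer would, in place of code of your own. Each camera call takes 0.05 s, during which the arm holds its last target. There are 200 camera calls.

## Working session

There is one attempt and no reset: what is moved stays moved. The work goes in short steps, Python scripts to look and compute and a shell command to move; the robot and the scene stay as the last step left them, time stands still between calls to the robot, and variables do not carry over. Pictures are saved under pics/ and viewed, at most 10 in all, crops included, and the job is handed in when it is done.

```bash
mkdir -p pics; ls; python3 - <<'E'
from cell import get_obs,snapshot,grasp_offset
import cv2,numpy as np
print(grasp_offset)
o=get_obs();print({k:np.round(o[k],3).tolist() for k in o})
for n in("scene","side"):
    s=snapshot(n);cv2.imwrite(f"pics/{n}0.png",s["color"][:,:,::-1]);print(n,s["fx"],s["fy"],s["cx"],s["cy"],np.round(s["R"],4).tolist(),s["t"])
E
```

```text
pics
18.700000000000003
{'time_s': 0.0, 'joint_positions': [-1.327, 0.053, 1.402, 0.0, 1.689, -0.07], 'joint_velocities': [-0.002, 0.001, 0.001, 0.0, 0.002, 0.0], 'tau': [0.0, -38.167, -36.019, -0.0, 0.006, -0.0], 'ee_pos': [162.002, -499.055, 230.475], 'tcp_rot': [-3.101, -0.491, 0.0], 'force': [0.347, 0.276, -0.232], 'wrist_torque': [-0.036, 0.016, 0.018], 'gripper_force': 0.0, 'finger_gap': 85.466}
scene 488.8507908810773 488.8507908810773 326.47942337246286 240.8681369154968 [[0.474, 0.8804, -0.016], [0.7373, -0.4068, -0.5393], [-0.4813, 0.2439, -0.8419]] [-226.31881316 -344.20320721 1262.65968837]
side 577.3990318785177 577.3990318785177 316.6683394920518 233.24931545527758 [[-0.7775, -0.6288, -0.0048], [-0.3651, 0.4576, -0.8108], [0.512, -0.6286, -0.5854]] [ 402.80763752  219.50619348 1218.50812602]
```

View pics/scene0.png

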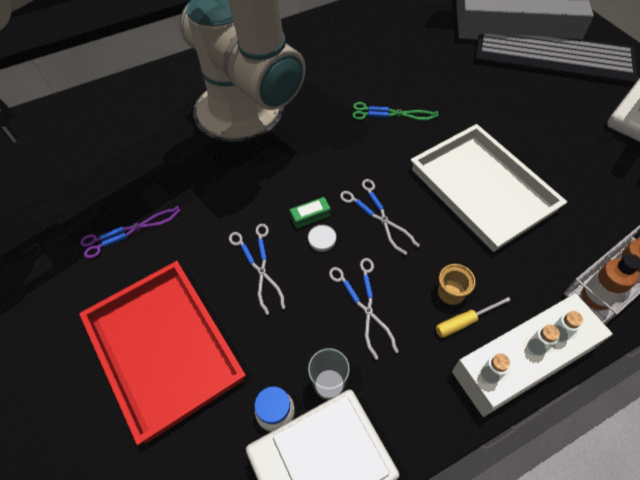

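View pics/side0.png

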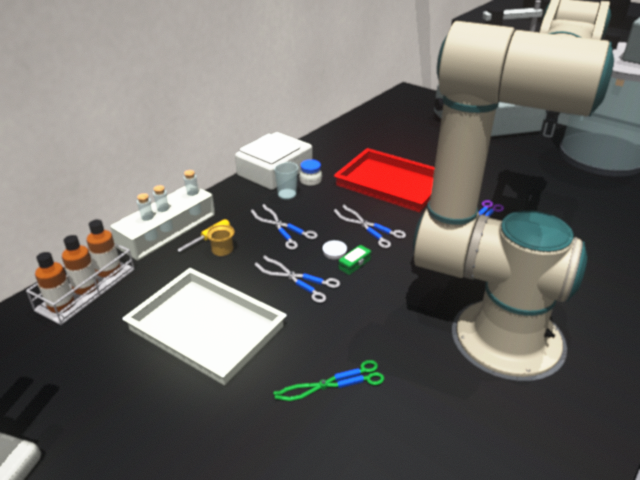

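The scene image shows the white tray (488,185), the red tray (160,345), and the blue-sleeved candidates. Steel pairs have pivots at about (262,267), (368,309) and (385,217). The green (395,112) and purple (130,230) pairs are the look-alikes to leave alone. I'll rectify the picture to top-down crops to measure and confirm.

```bash
cat > h.py <<'E'
import numpy as np,cv2
from cell import get_obs,snapshot
def ray(s,u,v,z):
    K=np.array([[s["fx"],0,s["cx"]],[0,s["fy"],s["cy"]],[0,0,1]]);R=np.array(s["R"]);t=np.array(s["t"])
    d=R.T@np.linalg.inv(K)@[u,v,1];c=-R.T@t
    return (c+d*(z-c[2])/d[2])[:2]
def top(s,x1,y1,k,w,h,z):
    # top view: px right = -y, down = -x ; (x1,y1)= world at top-left, k px/mm
    K=np.array([[s["fx"],0,s["cx"]],[0,s["fy"],s["cy"]],[0,0,1]]);R=np.array(s["R"]);t=np.array(s["t"])
    H=K@np.c_[R[:,0],R[:,1],R[:,2]*z+t]
    A=np.array([[0,-1/k,x1],[-1/k,0,y1],[0,0,1]])
    return cv2.warpPerspective(s["color"][:,:,::-1].copy(),H@A,(w,h),flags=cv2.WARP_INVERSE_MAP|cv2.INTER_CUBIC)
def grid(im,x1,y1,k,st=50):
    for X in range(-1000,1000,st):
        r=int((x1-X)*k);c=int((y1-X)*k)
        if 0<=r<im.shape[0]: cv2.line(im,(0,r),(im.shape[1],r),(90,90,90),1);cv2.putText(im,f"x{X}",(2,r-2),0,.4,(0,255,255),1)
        if 0<=c<im.shape[1]: cv2.line(im,(c,0),(c,im.shape[0]),(90,90,90),1);cv2.putText(im,f"y{X}",(c+2,10),0,.4,(0,255,255),1)
    return im
def vec2tool(v):  # world shift -> current tool axes
    from scipy.spatial.transform import Rotation as Ro
    return Ro.from_rotvec(get_obs()["tcp_rot"]).inv().apply(v)
E
python3 - <<'E'
from h import *
s=snapshot("scene")
for n,u,v in[("p1",262,267),("p2",368,309),("p3",385,217),("w",488,185),("r",160,345),("cup",455,285),("base",238,110)]: print(n,ray(s,u,v,6).round())
for n,z,P in(("white",35,[(412,160),(477,127),(565,200),(495,245)]),("red",35,[(81,318),(178,264),(244,376),(139,436)])): 
    q=[ray(s,*p,z) for p in P];print(n,np.round(q).tolist(),np.mean(q,0))
p=[ray(s,u,v,6) for u,v in[(262,267),(368,309),(385,217)]];c=np.mean(p,0)
x1,y1=c[0]+150,c[1]+200
im=top(s,x1,y1,2,800,600,6)
hs=cv2.cvtColor(im,cv2.COLOR_BGR2HSV);m=cv2.inRange(hs,(105,120,70),(125,255,255))
for q in cv2.findContours(m,0,2)[0]:
    if cv2.contourArea(q)>300:
        (a,b),wh,an=cv2.minAreaRect(q);print("blue",np.round([x1-b/2,y1-a/2]),np.round(np.array(wh)/2),round(an))
cv2.imwrite("pics/top0.png",grid(im,x1,y1,2))
E
```

```text
p1 [ 465. -143.]
p2 [649.  -1.]
p3 [480. 143.]
w [517. 393.]
r [ 526. -379.]
cup [687. 177.]
base [14. -7.]
white [[391.0, 268.0], [379.0, 460.0], [644.0, 489.0], [662.0, 287.0]] [518.96128403 375.96885696]
red [[418.0, -488.0], [395.0, -290.0], [665.0, -263.0], [675.0, -453.0]] [ 538.25857665 -373.68433771]
blue [ 420. -156.] [12. 54.] 0
blue [ 424. -125.] [12. 53.] 15
blue [431. 149.] [14. 54.] 2
blue [434. 117.] [54. 15.] 77
blue [599. -11.] [12. 54.] 0
blue [606.  24.] [12. 52.] 20
```

View pics/top0.png

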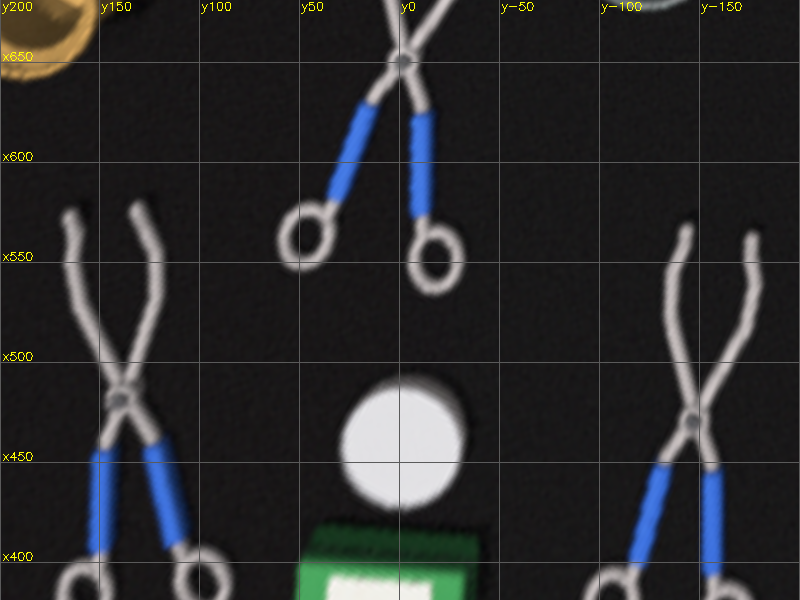

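All three steel, blue-sleeved pairs are confirmed. Their pivots are at about (470,-147), (651,-1) and (482,140), all within reach. The petri dish is at (455,0) and the slide box sits behind it. Next, the shift to hover over pair 1's sleeves, plus a better measurement of the trays.

```bash
cat >> h.py <<'E'
def goal(x,y,z,head):
    from scipy.spatial.transform import Rotation as Ro
    o=get_obs();R=Ro.from_rotvec(o["tcp_rot"]);v=R.inv().apply(np.array([x,y,z])-o["ee_pos"])
    X=R.as_matrix()[:,0];h=np.arctan2(X[1],X[0])
    print("shift",v.round(1),"spin",round((h-head+np.pi)%(2*np.pi)-np.pi,3),"ee",np.round(o["ee_pos"],1),"head",round(h,3),"gap",round(o["finger_gap"],1),"F",np.round(o["force"],1),"t",round(o["time_s"],2))
E
python3 - <<'E'
from h import *
s=snapshot("scene")
im=top(s,800,550,1,1100,600,35);hs=cv2.cvtColor(im,cv2.COLOR_BGR2HSV)
for n,m in(("red",cv2.inRange(hs,(0,150,60),(8,255,255))),("white",cv2.inRange(hs,(0,0,120),(180,70,255)))):
    for q in cv2.findContours(cv2.morphologyEx(m,cv2.MORPH_CLOSE,np.ones((5,5))),0,2)[0]:
        if cv2.contourArea(q)>15000:
            # fit ignores near-side walls showing outside the lip
            (a,b),wh,an=cv2.minAreaRect(q);bp=cv2.boxPoints(((a,b),wh,an));print(n,round(800-b),round(550-a),np.round(wh),round(an,1),np.round([[800-p[1],550-p[0]] for p in bp]).tolist())
goal(422,-140.5,120,-.135)
E
```

```text
red 537 -375 [289. 204.] 84.0 [[670.0, -258.0], [691.0, -461.0], [404.0, -491.0], [383.0, -288.0]]
white 518 378 [284. 204.] 85.1 [[650.0, 491.0], [668.0, 288.0], [385.0, 264.0], [368.0, 467.0]]
shift [ 358.  -260.8  111.1] spin 0.449 ee [ 162.1 -499.2  230.8] head 0.314 gap 85.3 F [-0.4 -0.2  0.3] t 0.2
```

```bash
python3 -m pendant '[[1,[358,-261,60],0.449],[1,[358,-261,60],0.449],[1,[358,-261,60],0.449],[1,[358,-261,60],0.449],[1,[358,-261,60],0.449],[1,[358,-261,60],0.449],[1,[358,-261,60],0.449],[1,[358,-261,60],0.449],[1,[358,-261,60],0.449],[1,[358,-261,60],0.449],[1,[358,-261,60],0.449],[1,[358,-261,60],0.449],[1,[358,-261,111],0.449],[1,[358,-261,111],0.449],[1,[358,-261,111],0.449],[1,[358,-261,111],0.449]]'; python3 - <<'E'
from h import *
goal(422,-140.5,2,-.135)
s=snapshot("wrist");cv2.imwrite("pics/w1.png",s["color"][:,:,::-1])
E
```

```text
time_s: 1.53
ee_pos: [421.7, -141.0, 120.7]
tcp_rot: [-3.134, 0.213, 0.002]
force: [-0.2, -0.2, 0.5]
finger_gap: 85.8
gripper_force: 0.0
shift [  0.3  -0.5 118.7] spin -0.001 ee [ 421.7 -141.   120.7] head -0.136 gap 85.8 F [-0.2 -0.2  0.5] t 1.53
```

View pics/w1.png

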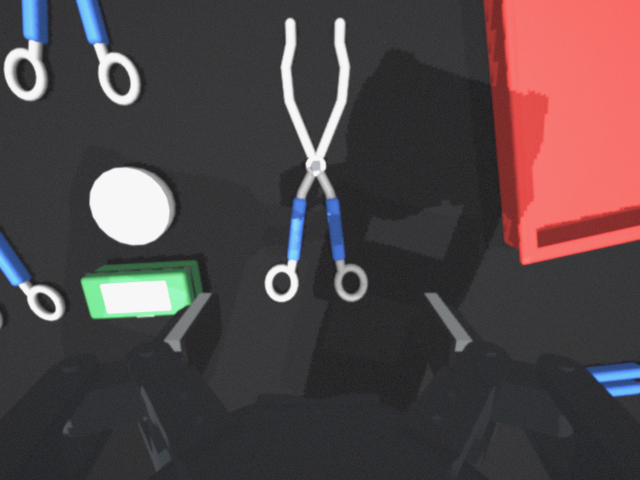

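The wrist view shows pair 1 aligned with the tool axis, sleeves at (297,230) and (335,232), pivot at (316,165), with free room on both sides. I'll descend and squeeze.

```bash
python3 -m pendant '[[1,[0,0,40],0],[1,[0,0,80],0],[1,[0,0,105],0],[1,[0,0,118],0],[1,[0,0,118],0],[0.3,[0,0,118],0],[0.2,[0,0,118],0],[0,[0,0,118],0],[0,[0,0,118],0],[0,[0,0,118],0],[0,[0,0,118],0],[0,[0,0,118],0]]'
```

```text
time_s: 2.58
ee_pos: [423.2, -141.2, 4.1]
tcp_rot: [3.133, -0.212, 0.005]
force: [-2.5, 0.6, 10.2]
finger_gap: 25.4
gripper_force: 59.3
```

Pair 1 closed (gap 25, grip 59 N), so its hinge is free and it goes in the white tray. Lifting it.

```bash
python3 -m pendant '[[0,[0,0,-20],0],[0,[0,0,-60],0],[0,[0,0,-100],0],[0,[0,0,-125],0],[0,[0,0,-125],0]]'; python3 - <<'E'
from h import *
goal(472,426,90,.085)
s=snapshot("scene");cv2.imwrite("pics/s2.png",s["color"][:,:,::-1])
E
```

```text
time_s: 3.0
ee_pos: [424.8, -141.8, 133.9]
tcp_rot: [3.131, -0.212, 0.017]
force: [1.4, -0.1, -1.0]
finger_gap: 25.3
gripper_force: 59.7
shift [ -30.2 -569.1   41.8] spin -0.22 ee [ 424.8 -141.8  133.9] head -0.135 gap 25.3 F [ 1.4 -0.1 -1. ] t 3.0
```

View pics/s2.png

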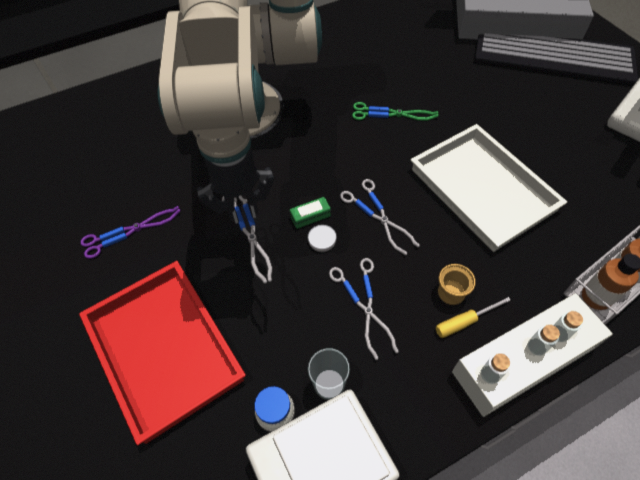

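Pair 1 is held, with its jaws at (265,275) now much narrower. Carrying it to the white tray.

```bash
python3 -m pendant '[[0,[-2,-30,0],0],[0,[-4,-60,0],-0.05],[0,[-5,-95,0],-0.1],[0,[-7,-130,0],-0.15],[0,[-9,-165,0],-0.22],[0,[-11,-200,0],-0.22],[0,[-12,-235,0],-0.22],[0,[-14,-270,0],-0.22],[0,[-16,-305,0],-0.22],[0,[-18,-340,0],-0.22],[0,[-20,-375,0],-0.22],[0,[-22,-410,0],-0.22],[0,[-24,-445,0],-0.22],[0,[-25,-480,0],-0.22],[0,[-27,-515,0],-0.22],[0,[-29,-545,0],-0.22],[0,[-30,-560,0],-0.22],[0,[-30,-569,20],-0.22],[0,[-30,-569,30],-0.22],[0,[-30,-569,30],-0.22]]'; python3 - <<'E'
from h import *
goal(472,426,11,.085)
E
```

```text
time_s: 4.72
ee_pos: [466.8, 425.6, 91.6]
tcp_rot: [3.133, 0.134, -0.012]
force: [-0.8, -0.5, -1.8]
finger_gap: 25.2
gripper_force: 59.7
shift [ 5.8 -0.4 80.6] spin 0.0 ee [466.8 425.6  91.6] head 0.085 gap 25.2 F [-0.8 -0.5 -1.8] t 4.72
```

```bash
python3 -m pendant '[[0,[5,0,25],0],[0,[5,0,50],0],[0,[5,0,65],0],[0,[5,0,74],0],[0,[5,0,78],0],[0,[5,0,80],0],[0,[5,0,80],0],[0,[5,0,80],0]]'
```

```text
time_s: 5.38
ee_pos: [474.6, 427.9, 18.7]
tcp_rot: [-3.138, -0.133, -0.003]
force: [0.2, 0.0, -1.6]
finger_gap: 25.3
gripper_force: 59.7
```

```bash
python3 -m pendant '[[0,[0,0,4],0],[0,[0,0,8],0],[0,[0,0,8],0],[0,[0,0,8],0]]'
```

```text
time_s: 5.72
ee_pos: [474.1, 427.7, 9.3]
tcp_rot: [-3.139, -0.133, -0.0]
force: [0.1, 1.1, -1.2]
finger_gap: 25.1
gripper_force: 59.6
```

```bash
python3 -m pendant '[[0.44,[0,0,0],0],[0.44,[0,0,0],0],[0.44,[0,0,0],0],[0.44,[0,0,-15],0],[0.44,[0,0,-50],0],[0.44,[0,0,-90],0],[1,[0,0,-110],0],[1,[0,0,-110],0]]';python3 - <<'E'
from h import *
goal(432.5,133,110,.14)
s=snapshot("wrist");cv2.imwrite("pics/w3.png",s["color"][:,:,::-1])
E
```

```text
time_s: 6.38
ee_pos: [476.2, 429.5, 126.7]
tcp_rot: [-3.132, -0.133, -0.015]
force: [0.8, -0.4, 1.0]
finger_gap: 60.7
gripper_force: 0.0
shift [-68.9 291.8  14.2] spin -0.055 ee [476.2 429.5 126.7] head 0.085 gap 60.7 F [ 0.8 -0.4  1. ] t 6.38
```

View pics/w3.png

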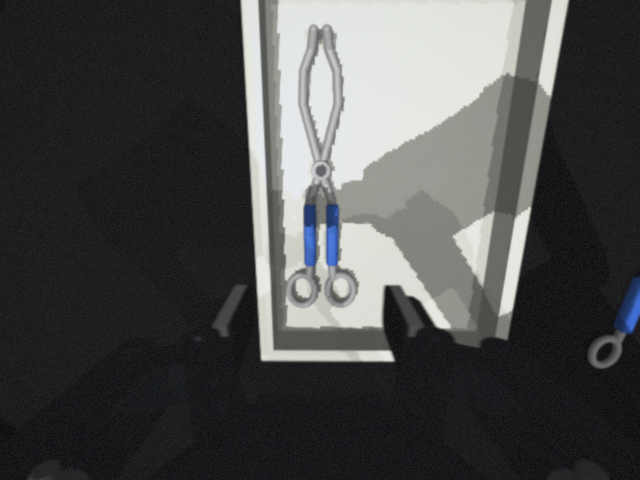

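Pair 1 lies flat and closed in the tray at (321,170). Next is the pair at (432,133).

```bash
python3 -m pendant '[[1,[-10,40,0],0],[1,[-20,80,0],-0.035],[1,[-30,120,0],-0.035],[1,[-40,160,0],-0.035],[1,[-50,200,0],-0.035],[1,[-59,240,5],-0.035],[1,[-66,275,10],-0.035],[1,[-69,292,14],-0.035],[1,[-69,292,14],-0.035],[1,[-69,292,14],-0.035]]';python3 - <<'E'
from h import *
goal(432.5,133,3,.12)
s=snapshot("wrist");im=s["color"][:,:,::-1].copy();hs=cv2.cvtColor(im,cv2.COLOR_BGR2HSV)
for q in cv2.findContours(cv2.inRange(hs,(105,120,60),(125,255,255)),0,2)[0]:
    if cv2.contourArea(q)>200:
        c,wh,a=cv2.minAreaRect(q);print("blue",np.round(c),np.round(wh),round(a),ray(s,*c,9).round(1))
E
```

```text
time_s: 7.27
ee_pos: [429.4, 130.3, 104.2]
tcp_rot: [3.136, 0.185, -0.003]
force: [0.5, -0.2, 0.1]
finger_gap: 85.4
gripper_force: 0.0
shift [  3.6  -2.3 101.2] spin -0.002 ee [429.4 130.3 104.2] head 0.118 gap 85.4 F [ 0.5 -0.2  0.1] t 7.27
blue [115. 460.] [36. 34.] 29 [191.8 293.7]
blue [335. 230.] [66. 15.] 84 [437.6 118.8]
blue [293. 230.] [15. 66.] 8 [434.7 149.9]
blue [566.  24.] [23. 56.] 17 [588.3  -7.5]
blue [506.  11.] [19. 36.] 30 [590.4  31.9]
```

```bash
python3 -m pendant '[[1,[6,-3,35],0],[1,[6,-3,70],0],[1,[6,-3,90],0],[1,[6,-3,100],0],[1,[6,-3,101],0],[0.3,[6,-3,101],0],[0.2,[6,-3,101],0],[0,[6,-3,101],0],[0,[6,-3,101],0],[0,[6,-3,101],0],[0,[6,-3,101],0],[0,[6,-3,101],0]]'
```

```text
time_s: 8.32
ee_pos: [436.9, 134.7, 6.2]
tcp_rot: [-3.136, -0.188, -0.005]
force: [-1.8, -0.8, 10.0]
finger_gap: 25.2
gripper_force: 58.9
```

Pair 3 also closes freely, so it goes in the white tray's right lane.

```bash
python3 -m pendant '[[0,[0,0,-20],0],[0,[0,0,-60],0],[0,[0,0,-95],0],[0,[0,0,-115],0],[0,[0,0,-115],0]]'; python3 - <<'E'
from h import *
goal(481,326,100,.085)
E
```

```text
time_s: 8.73
ee_pos: [438.1, 135.1, 124.9]
tcp_rot: [-3.134, -0.188, -0.015]
force: [-0.6, 0.2, -0.7]
finger_gap: 25.0
gripper_force: 59.5
shift [  65.1 -184.4   25.7] spin 0.035 ee [438.1 135.1 124.9] head 0.12 gap 25.0 F [-0.6  0.2 -0.7] t 8.73
```

```bash
python3 -m pendant '[[0,[9,-25,0],0],[0,[20,-55,0],0.035],[0,[32,-90,0],0.035],[0,[44,-125,0],0.035],[0,[55,-155,0],0.035],[0,[62,-176,8],0.035],[0,[65,-184,20],0.035],[0,[65,-184,26],0.035],[0,[65,-184,26],0.035],[0,[65,-184,26],0.035]]'; python3 - <<'E'
from h import *
goal(481,326,10,.085)
E
```

```text
time_s: 9.57
ee_pos: [477.6, 324.0, 92.4]
tcp_rot: [3.137, 0.132, -0.003]
force: [-1.4, -0.4, -0.7]
finger_gap: 25.0
gripper_force: 59.6
shift [ 3.7 -1.9 82.3] spin -0.001 ee [477.6 324.   92.4] head 0.084 gap 25.0 F [-1.4 -0.4 -0.7] t 9.57
```

```bash
python3 -m pendant '[[0,[4,-2,25],0],[0,[4,-2,50],0],[0,[4,-2,66],0],[0,[4,-2,76],0],[0,[4,-2,82],0],[0,[4,-2,82],0],[0,[4,-2,82],0],[0,[4,-2,82],0]]'
```

```text
time_s: 10.23
ee_pos: [482.7, 327.4, 12.5]
tcp_rot: [-3.138, -0.132, -0.003]
force: [0.6, 1.0, -1.0]
finger_gap: 24.7
gripper_force: 59.4
```

```bash
python3 -m pendant '[[0,[0,0,1.5],0],[0,[0,0,1.5],0],[0.44,[0,0,1.5],0],[0.44,[0,0,1.5],0],[0.44,[0,0,1.5],0],[0.44,[0,0,-15],0],[0.44,[0,0,-50],0],[0.44,[0,0,-90],0],[1,[0,0,-110],0],[1,[0,0,-110],0]]';python3 - <<'E'
from h import *
goal(602.5,6.5,110,-.12)
s=snapshot("scene");cv2.imwrite("pics/s4.png",s["color"][:,:,::-1])
E
```

```text
time_s: 11.07
ee_pos: [484.4, 328.8, 127.9]
tcp_rot: [-3.134, -0.133, -0.015]
force: [0.4, 0.3, 0.6]
finger_gap: 60.7
gripper_force: 0.0
shift [ 90.2 331.3  17.3] spin 0.205 ee [484.4 328.8 127.9] head 0.085 gap 60.7 F [0.4 0.3 0.6] t 11.07
```

View pics/s4.png

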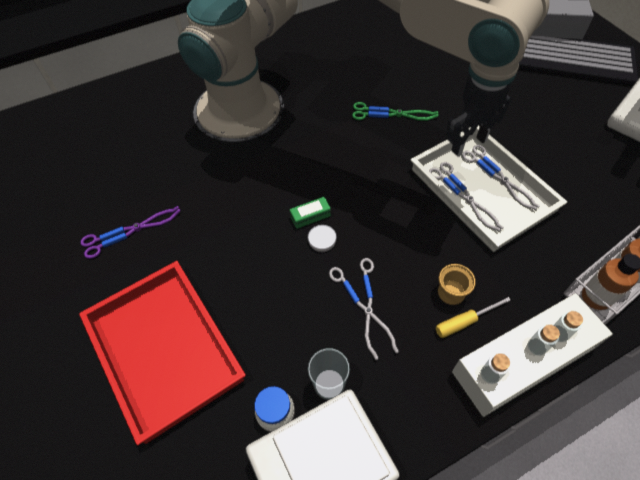

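Both closed pairs lie flat in the white tray, at (467,195) and (505,178). Now the last pair, pivot at (368,309).

```bash
python3 -m pendant '[[1,[10,38,0],0.1],[1,[20,76,0],0.2],[1,[31,114,0],0.25],[1,[41,152,0],0.25],[1,[52,190,0],0.25],[1,[62,228,0],0.25],[1,[72,266,0],0.25],[1,[82,304,5],0.25],[1,[88,324,12],0.25],[1,[90,331,17],0.25],[1,[90,331,17],0.25],[1,[90,331,17],0.25]]';python3 - <<'E'
from h import *
s=snapshot("wrist");im=s["color"][:,:,::-1].copy();hs=cv2.cvtColor(im,cv2.COLOR_BGR2HSV)
P=[]
for q in cv2.findContours(cv2.inRange(hs,(105,120,60),(125,255,255)),0,2)[0]:
    if cv2.contourArea(q)>200:
        c,wh,a=cv2.minAreaRect(q);p=ray(s,*c,9);P.append(p);print("blue",np.round(c),np.round(wh),round(a),p.round(1))
goal(602.5,6.5,3,-.165)
E
```

```text
time_s: 12.12
ee_pos: [598.8, 5.9, 102.8]
tcp_rot: [-3.131, 0.259, 0.004]
force: [-0.3, 0.6, -0.8]
finger_gap: 85.6
gripper_force: 0.0
blue [338. 232.] [67. 15.] 82 [602.5  -9.5]
blue [291. 231.] [16. 66.] 9 [608.2  24.4]
shift [  3.5  -0.6 100.6] spin 0.001 ee [599.1   6.4 103.6] head -0.164 gap 85.1 F [-0.5 -1.2  0.6] t 12.17
```

```bash
python3 -m pendant '[[1,[6,-2,35],0],[1,[6,-2,70],0],[1,[6,-2,90],0],[1,[6,-2,99],0],[1,[6,-2,99],0],[0.3,[6,-2,99],0],[0.2,[6,-2,99],0],[0,[6,-2,99],0],[0,[6,-2,99],0],[0,[6,-2,99],0],[0,[6,-2,99],0],[0,[6,-2,99],0]]'
```

```text
time_s: 13.17
ee_pos: [607.2, 6.4, 8.5]
tcp_rot: [-3.13, 0.259, -0.006]
force: [-4.1, 1.9, 10.7]
finger_gap: 40.1
gripper_force: 57.9
```

```bash
python3 -m pendant '[[0,[0,0,0],0],[0,[0,0,0],0],[0,[0,0,0],0],[0,[0,0,-15],0],[0,[0,0,-50],0],[0,[0,0,-90],0],[0,[0,0,-120],0],[0,[0,0,-120],0]]'; python3 - <<'E'
from h import *
goal(495,-370,110,.104)
s=snapshot("scene");im=top(s,800,200,2,800,600,100)
cv2.imwrite("pics/s5.png",cv2.resize(s["color"][100:400,250:450,::-1],None,fx=2,fy=2))
E
```

```text
time_s: 13.83
ee_pos: [609.5, 5.9, 134.9]
tcp_rot: [-3.13, 0.259, -0.023]
force: [0.6, -0.1, 0.1]
finger_gap: 39.5
gripper_force: 59.7
shift [-51.5 389.7  23.5] spin -0.269 ee [609.5   5.9 134.9] head -0.165 gap 39.5 F [ 0.6 -0.1  0.1] t 13.83
```

View pics/s5.png

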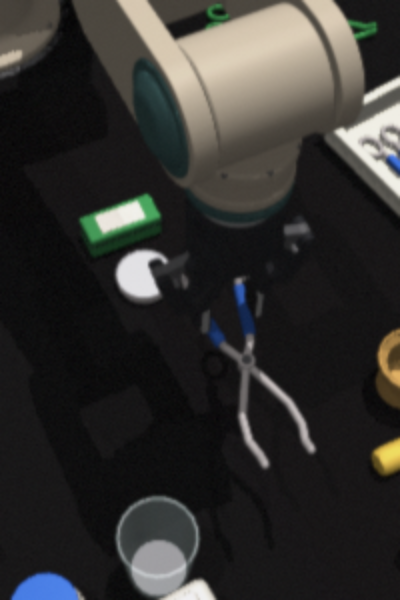

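The last pair is still wide open under 60 N (gap steady at 40 mm, jaws apart at (265,465) and (310,450)). It's seized, so it goes in the red tray.

```bash
python3 -m pendant '[[0,[-3,22,0],0],[0,[-6,50,0],-0.06],[0,[-10,85,0],-0.12],[0,[-15,120,0],-0.18],[0,[-19,155,0],-0.24],[0,[-23,190,0],-0.269],[0,[-28,225,0],-0.269],[0,[-32,260,0],-0.269],[0,[-36,295,0],-0.269],[0,[-41,330,0],-0.269],[0,[-45,362,0],-0.269],[0,[-47,385,0],-0.269],[0,[-49,397,10],-0.269],[0,[-49,398,20],-0.269],[0,[-49,398,25],-0.269],[0,[-49,398,25],-0.269],[0,[-49,398,25],-0.269]]'; python3 - <<'E'
from h import *
goal(495.7,-379,13.5,.104)
E
```

```text
time_s: 15.3
ee_pos: [492.4, -376.5, 99.2]
tcp_rot: [-3.136, -0.166, 0.002]
force: [0.9, -0.4, -0.7]
finger_gap: 39.8
gripper_force: 60.3
shift [ 3.1  2.9 85.7] spin 0.002 ee [ 492.4 -376.5   99.2] head 0.106 gap 39.8 F [ 0.9 -0.4 -0.7] t 15.3
```

```bash
python3 -m pendant '[[0,[3,3,25],0],[0,[3,3,50],0],[0,[3,3,66],0],[0,[3,3,76],0],[0,[3,3,82],0],[0,[3,3,83],0],[0,[3,3,83],0],[0,[3,3,83],0]]'
```

```text
time_s: 15.97
ee_pos: [496.2, -381.5, 18.9]
tcp_rot: [3.136, 0.163, 0.003]
force: [0.3, 0.5, -0.6]
finger_gap: 39.7
gripper_force: 60.3
```

```bash
python3 -m pendant '[[0,[0,0,3],0],[0,[0,0,4.5],0],[0,[0,0,4.5],0],[0.8,[0,0,4.5],0],[0.8,[0,0,4.5],0],[0.8,[0,0,4.5],0],[0.8,[0,0,4.5],0],[0.8,[0,0,-15],0],[0.8,[0,0,-50],0],[0.8,[0,0,-90],0],[0.8,[0,0,-130],0],[0.8,[-20,-60,-150],0],[0.8,[-40,-100,-150],0],[0.8,[-60,-140,-150],0],[0.8,[-80,-180,-150],0],[0.8,[-100,-220,-150],0],[0.8,[-100,-220,-150],0],[0.8,[-100,-220,-150],0]]';python3 - <<'E'
from h import *
s=snapshot("scene");cv2.imwrite("pics/s6.png",s["color"][:,:,::-1])
E
```

```text
time_s: 17.47
ee_pos: [370.5, -168.7, 166.9]
tcp_rot: [-3.136, -0.167, 0.001]
force: [-0.2, 0.4, -1.0]
finger_gap: 68.4
gripper_force: 0.0
```

View pics/s6.png

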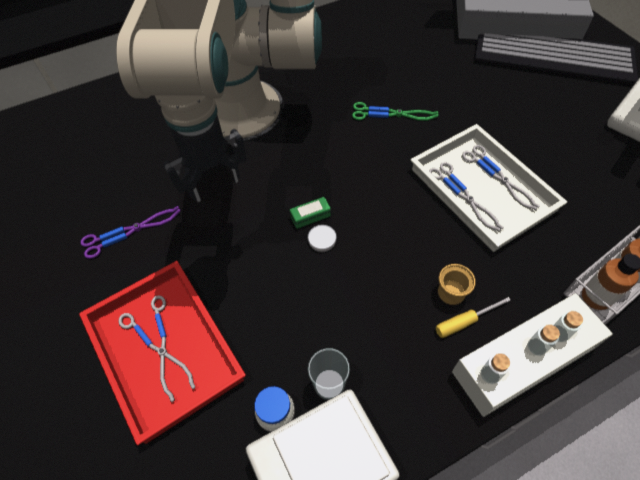

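The seized pair lies flat in the red tray (pivot (162,350)), both free pairs are closed and flat in the white tray, and the bystanders haven't moved. Handing in.

```bash
python3 -c "from cell import hand_in;print(hand_in())"
```

```text
the job is handed in; nothing more can be done
None
```

Job handed in: the two pairs with free hinges are closed and flat in the white stock tray, the one seized pair is flat in the red repair tray, and nothing else was moved.

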